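# Index the rotary table to the next hole

## Robot

A 6-joint arm with a two-finger parallel gripper is mounted at the origin on the work surface. World frame = base frame: x ahead of the robot, y to its left, z up, the work surface at z = 0. Lengths are in m, angles in degrees, forces in N, time in s.
With the tool pointing down it reaches from about 0.325 to 0.85 m from the base axis. Payload 15.5 kg.
Tool frame: the origin (TCP) lies midway between the tips of the shut fingers; the grasp point (between the pads) lies 19 mm behind it; z points along the fingers, y is the line along which they close (so a half turn about z gives the same grasp; the last joint's range is limited). The gripper opens to 91 mm and grips with 3 to 60 N. Pads are 32 mm wide; open, the fingers measure 118 mm over their backs; the gripper's body (76 mm by 178 mm) begins 60 mm behind the grasp point.
Start: joints at [70.846, 28.281, 77.091, -0, 74.628, -5.472], TCP at [0.148, 0.607, 0.214] pointing down, gripper open.
Joint ranges: [-166.48, 166.48], [-47.26, 123.95], [12.59, 153.08], [-70.14, 250.14], [6.76, 159.57], [-176.63, 176.63]. Speed limits (degrees/s): [108.29, 108.29, 147.25, 172.46, 172.46, 172.46].

## Interface

Orientations are given as a 3x3 rotation matrix whose columns are the frame's x, y, z axes.
In Python, from bench import ctrl gives the robot as it stands. The module is installed in compiled form; this text tells all that it offers. Calls block until the motion is done:
- ctrl.goto(position, orientation): joint-space move of the TCP to a pose.
- ctrl.move_l(position, vel=0.15, ori=None, contact_N=None): straight line of the TCP; ori=None keeps the orientation; vel is the mean speed in m/s. With contact_N (N) it stops when the force on the tool has changed by that much, and returns True; else False.
- ctrl.movej(angles): joint-space move.
- ctrl.command_gripper(opening): opening from 0.0 (shut) to 1.0 (fully open); the grip force is fixed at half the most; returns when the fingers have stopped.
- ctrl.sleep(seconds).
- ctrl.ik(position, orientation): joint angles nearest the present ones, or None.
- ctrl.read_camera(name): name is "scene" or "top" or "wrist"; returns the picture (400x640x3 uint8, blue, green, red); there is no depth.
- ctrl.camera_params(name): a dict with "fx", "fy", "cx", "cy" (pixels), "D" ([k1, k2, p1, p2, k3] as OpenCV has them; the pictures are not rectified), "pose" (4x4, takes a point from camera to world coordinates); the wrist camera has in their place "T_tool_cam" (4x4, takes a point from camera to tool coordinates, whose origin is the TCP and whose axes are the flange's). Camera axes: x right, y up, looking along -z (the intrinsics and any distortion apply to the point x, -y, -z); pixel columns grow to the right and rows downward; lengths in m; the calibration is good to about 2 mm. A picture is of the moment at which its call begins: read the wrist's pose just before it. camera_params takes no time and is no camera call.
A pose or a line that the arm cannot do raises ctrl.MotionError and nothing moves.
- ctrl.sign_off(): hands the job in; it is judged then, once.
Readings, each from a call of its own:
- ctrl.current_t(): time.
- ctrl.current_q(): joint angles.
- ctrl.current_dq(): joint speeds.
- ctrl.current_effort(): joint torques, N m.
- ctrl.current_tool_pos(): TCP position.
- ctrl.current_eef_rot(): TCP orientation.
- ctrl.current_contact_force(): force on the tool from outside, world axes, zero at the start.
- ctrl.current_wrist_torque(): the same for the moment, N m.
- ctrl.current_grip_width(): opening from 0.0 (shut) to 1.0 (fully open).
- ctrl.current_grasp_force(): force on a finger pad.
Only numpy, scipy, OpenCV 4.12 (cv2) and the standard library are available. Lean on these libraries where they do the work, as an engineer would, in place of code of your own. Each camera call takes 0.05 s, during which the arm holds its last target. There are 200 camera calls.

## Task

The round wooden lid blank on the rotary indexing table is ready for its next hole. Press the red plunger pad down into its yellow cup with the closed fingertips, and with it held in swing the table round to the neighbouring hole marked by the green ring, then let go so that the pin springs fully up into that hole. The lid blank just rides along: do not lift it or push it off centre, and leave the hammer, the glue bottle and the wooden bracket where they are.

Things in the scene. Friction and masses are not known exactly. Their poses are not given: they have to be found in the camera images.
- axis (a point): the pivot of the rotary indexing table, centre of the round aluminium disc (156 mm across), at the height of the disc's top face, 56 mm above the bench. The blue base (244 mm across, bolted down) stands somewhere in front of the robot, turned up to 35 degrees either way, with the arm on the robot side. An aluminium arm reaches out from the disc and turns with it; at its end, 155 mm from the pivot, is the yellow cup with the red plunger pad
- pad_top (a point): centre of the top face of the red plunger pad (round, 62 mm across, flat), 155 mm from the pivot, 70 mm above the bench when up. It sits in a yellow cup (inside 70 mm, outside 82 mm across, rim 66 mm above the bench) that turns with the table, and goes straight down 16 mm, against a spring: about 3 N at first, 9 N fully in. Pressed in, its top is 12 mm below the cup's rim, so fingertips inside the cup can also push on the cup's wall sideways. It springs up when let go
- pin_tip (a point): rounded red top of the locking pin (10 mm across), on the line from the pivot to the pad, 100 mm from the pivot; goes up and down with the pad. Up, it stands in a hole of the index arc and about 3 mm above it, and locks the table; pressed in by 13 mm or more it is below the arc (free to turn). Let go between two holes it stays pressed in by 13 mm under the arc
- plunger (a joint): how far the pad and pin are pressed in, m: 0 fully up, 0.016 fully in
- turntable (a joint): angle of the table, rad, 0 in the starting hole, positive counter-clockwise seen from above; turns with a light drag (about 0.15 N m) and stays where it is left. Holes are at 0, +-0.524 and +-1.047 rad; a hole is 14 mm wide, so the pin has 2 mm play to each side
- ring_next: green marker ring (35 mm across, 3 mm thick) fixed round the hole to go to, on the flat steel index arc (10 mm thick, 28 mm wide, top 70 mm above the bench); origin at the hole's centre, on the arc's top. It is the next hole to the left or to the right of the starting one, 30 degrees away, 100 mm from the pivot
- ring_done: white marker ring of the same size, round the hole on the other side of the starting hole: not to be used
- blank: round lid blank of light wood with a small knob, 120 mm across, 44 mm high with the knob (18 mm at the edge), about 150 g, loose, centred on the disc; origin at the centre of its underside, 56 mm above the bench
- hammer: hammer lying on the bench, bystander
- glue: yellow glue bottle, 60 mm across, 160 mm tall, standing on the bench, bystander; origin at the centre of its underside
- bracket: L-shaped wooden bracket, 140 x 70 mm, 97 mm high, standing on the bench to the left, bystander; origin at the centre of its underside
Mind the look-alikes: they are no part of the job. Leave any blue or pink look-alike of the blank alone.

How it is judged (in metres and radians):
On the way, in this order (a step that is already met when the one before it is completed fails the run):
1. the plunger is pressed in, clear of its starting hole (value of joint plunger above 0.0125 m), for 0.1 s.
2. the pin springs up into the green-ringed hole (horizontal distance between pin_tip and ring_next below 0.005 m and value of joint plunger below 0.004 m), for 0.1 s.
At the end, for the whole second after the job is handed in: The pin stands fully up (plunger within 3 mm of its top position) in the green-ringed hole (pin within 5 mm of its centre, seen from above), the table is still, and the lid blank lies on the disc within 12 mm of its centre (horizontal distance between pin_tip and ring_next below 0.005 m and value of joint plunger below 0.003 m and horizontal distance between blank and axis below 0.012 m and height (world z) of blank below 0.062 m and angular speed of blank below 0.1 rad/s and velocity of joint turntable between -0.05 and 0.05 rad/s); the robot touches nothing.
It fails at once if the lid blank is lifted or tipped (height (world z) of blank above 0.068 m or angle between blank's own z axis and vertical above 0.2 rad).
It fails at once if the lid blank is pushed off centre by more than 15 mm (horizontal distance between blank and axis above 0.015 m).
It fails at once if the hammer, glue bottle or bracket is moved more than 20 mm (distance of any of hammer, glue, bracket from where it was at the start of the episode above 0.02 m).
It also fails if it takes over 35 s, if anything falls off the work surface, if the arm or the gripper's body presses on something with over 40 N, if the wrist force passes 120 N, or if a joint passes its speed limit or range.

## Working session

There is one attempt and no reset: what is moved stays moved. The work goes in short steps, each a Python script; the robot and the scene stay as the last script left them, time stands still between calls to the robot, and variables do not carry over. Pictures are saved under pics/ and viewed, at most 10 in all, crops included, and the job is handed in when it is done.

```bash
mkdir -p pics
python3 - <<'E'
from bench import ctrl
import cv2
for n in("top","scene"):
    cv2.imwrite(f"pics/{n}0.png",ctrl.read_camera(n))
    p=ctrl.camera_params(n);print(n,p)
print(ctrl.current_t(),ctrl.current_eef_rot())
E
```

```text
top {'fx': 397.99254232209523, 'fy': 397.99254232209523, 'cx': 318.40661808920936, 'cy': 201.24955775123343, 'D': array([-0.04012152,  0.        ,  0.        ,  0.        ,  0.        ]), 'pose': array([[-0.01758704,  0.98800297, -0.15343023,  0.3277201 ],
       [-0.99982333, -0.01839643, -0.00385705, -0.01933676],
       [-0.00663334,  0.15333529,  0.98815196,  1.06472533],
       [ 0.        ,  0.        ,  0.        ,  1.        ]])}
scene {'fx': 474.4295136375441, 'fy': 474.4295136375441, 'cx': 322.8231347784336, 'cy': 196.24016232730747, 'D': array([-0.1309451,  0.       ,  0.       ,  0.       ,  0.       ]), 'pose': array([[-0.23681949, -0.69296052,  0.68097154,  1.44658566],
       [ 0.97149433, -0.16115504,  0.17386148,  0.24670878],
       [-0.01073715,  0.70273378,  0.71137188,  1.05169472],
       [ 0.        ,  0.        ,  0.        ,  1.        ]])}
0.1 [[-9.71618731e-01  2.36552108e-01 -3.75375812e-04]
 [ 2.36552375e-01  9.71618193e-01 -1.03027911e-03]
 [ 1.21007273e-04 -1.08983452e-03 -9.99999399e-01]]
```

View pics/top0.png

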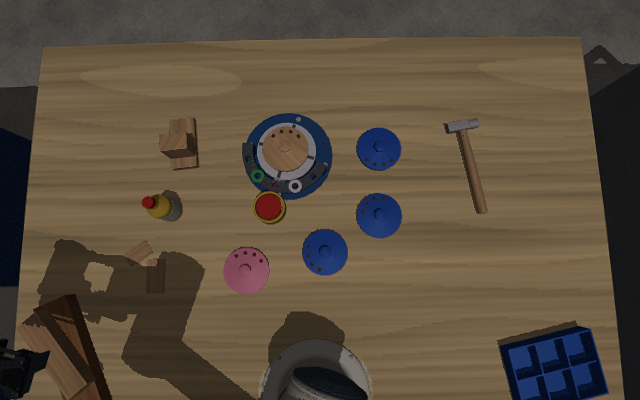

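View pics/scene0.png

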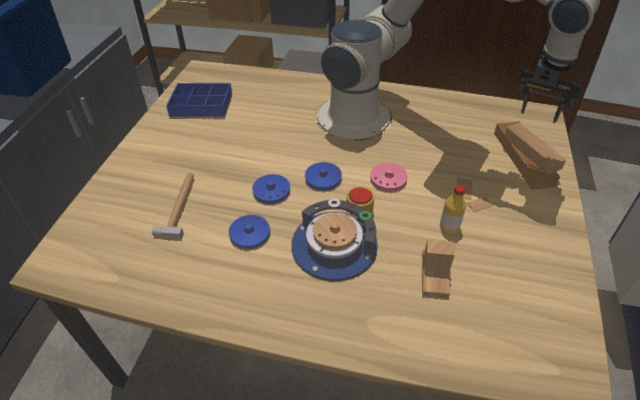

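Top view: the blank and disc are at (286,150), the red pad in its yellow cup at (268,207), the green ring at (258,175) and the white ring at (295,186).

- **Red look-alikes:** glue cap (148,202) and pin (276,185). The pad is the large red disc in the yellow cup.
- **Blank look-alikes:** three blue lids (378,148), (379,215), (325,252) and a pink one (246,270). The real blank is the wooden one on the disc.
- **Rings:** green is the target, white is not.

```bash
cat > h.py <<'E'
import cv2,numpy as np
from bench import ctrl
def ray(p,pose,uv):
    K=np.array([[p["fx"],0,p["cx"]],[0,p["fy"],p["cy"]],[0,0,1]])
    x,y=cv2.undistortPoints(np.array([[uv]],float),K,p["D"])[0,0]
    return pose[:3,3],pose[:3,:3]@np.array([x,-y,-1])
def plane(p,pose,uv,z):
    o,d=ray(p,pose,uv);return o+d*(z-o[2])/d[2]
def mask(im,lo,hi):
    return cv2.inRange(cv2.cvtColor(im,cv2.COLOR_BGR2HSV),lo,hi)
def red(im): return mask(im,(0,150,60),(7,255,255))|mask(im,(173,150,60),(180,255,255))
def green(im): return mask(im,(50,100,40),(85,255,255))
def blobs(m,amin=8):
    n,l,s,c=cv2.connectedComponentsWithStats(m)
    return [(c[i].round(2),s[i]) for i in range(1,n) if s[i][4]>=amin]
E
python3 - <<'E'
from h import *
P={}
for n,roi in(("top",(230,100,345,235)),("scene",(285,170,390,280))):
    im=ctrl.read_camera(n);p=ctrl.camera_params(n)
    x0,y0,x1,y1=roi
    m=np.zeros(im.shape[:2],np.uint8);m[y0:y1,x0:x1]=255
    for nm,f,z in(("red",red,.07),("green",green,.0715)):
        for c,s in blobs(f(im)&m):print(n,nm,c,s,plane(p,p["pose"],c,z).round(4))
    hsv=mask(im,(0,0,150),(180,60,255))&m
    for c,s in blobs(hsv,15):print(n,"white",c,s,plane(p,p["pose"],c,.0715).round(4))
    b=mask(im,(100,120,30),(125,255,150))&m
    pts=cv2.findNonZero(b)
    if n=="top":
        e=cv2.minEnclosingCircle(pts);print("base",e,plane(p,p["pose"],e[0],.01))
    c=cv2.resize(im[y0:y1,x0:x1],None,fx=4.4,fy=4.4,interpolation=cv2.INTER_CUBIC);cv2.imwrite(f"pics/c_{n}.png",c)
E
```

```text
top red [274.4 185.7] [273 184   4   4  10] [0.5243 0.096  0.07  ]
top red [268.17 206.26] [256 194  25  25 479] [0.4717 0.1118 0.07  ]
top green [257.11 175.02] [251 169  13  13 113] [0.5527 0.1401 0.0715]
base ((301.0, 177.0), 67.95597076416016) [0.55883071 0.03075681 0.01      ]
scene red [360.12 194.98] [350 188  21  16 256] [0.4772 0.1115 0.07  ]
scene green [365.12 215.41] [360 212  11   8  41] [0.5546 0.14   0.0715]
scene white [333.63 202.06] [328 198  12   9  68] [0.5241 0.0429 0.0715]
scene white [317.39 217.76] [312 214  14   9  33] [0.5934 0.0124 0.0715]
scene white [347.55 241.63] [321 216  41  40 284] [0.658  0.1112 0.0715]
scene white [311.62 237.77] [306 224  15  28 175] [0.6669 0.0149 0.0715]
```

View pics/c_top.png

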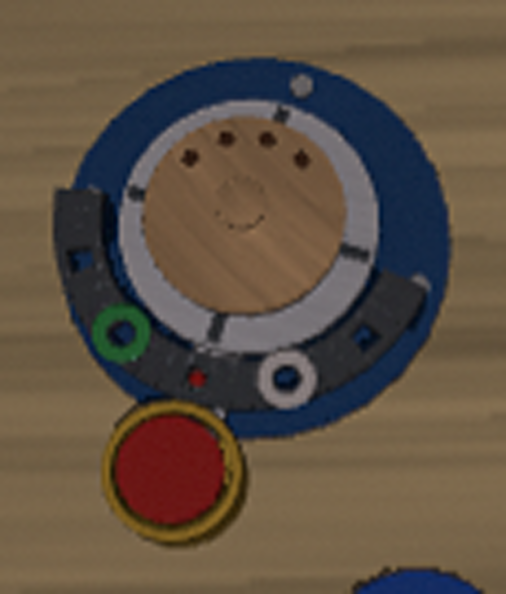

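The crop confirms the choice: red pad in its yellow cup at crop (170,470), pin (197,379), green ring (122,333), white ring (287,378). Pad to pin comes out at 55 mm as it should. The implied axis is about (0.62, 0.067), which puts green 99 mm away and about 30° clockwise. Next I'll take a closer measurement with the wrist camera.

```bash
cat >> h.py <<'E'
def R(th): # tool down, y along the direction th+... (tangential at polar angle th, rad)
    y=np.array([np.sin(th),-np.cos(th),0]);z=np.array([0,0,-1.]);return np.c_[np.cross(y,z),y,z]
def wrist():
    T=np.eye(4);T[:3,:3]=ctrl.current_eef_rot();T[:3,3]=ctrl.current_tool_pos()
    p=ctrl.camera_params("wrist");im=ctrl.read_camera("wrist");return im,p,T@p["T_tool_cam"]
def look(name):
    im,p,T=wrist();cv2.imwrite(f"pics/{name}.png",im)
    for nm,f,z in(("red",red,.07),("green",green,.0715)):
        for c,s in blobs(f(im),60):print(nm,c,s,plane(p,T,c,z).round(4))
E
python3 - <<'E'
from h import *
th=np.deg2rad(163.3)
print(ctrl.camera_params("wrist"))
ctrl.command_gripper(0.0)
ctrl.move_l([0.148,0.607,0.30],vel=.25)
ctrl.goto([0.50,0.12,0.28],R(th))
look("w0");print(ctrl.current_t(),ctrl.current_q())
E
```

```text
{'fx': 280.1065651564836, 'fy': 280.1065651564836, 'cx': 314.89529416592393, 'cy': 199.36051093081505, 'D': array([-0.04771252,  0.        ,  0.        ,  0.        ,  0.        ]), 'T_tool_cam': array([[ 2.37248554e-04,  9.69283708e-01,  2.45945190e-01,
         6.97625756e-02],
       [ 9.99999940e-01, -1.67576409e-04, -3.04211912e-04,
        -5.56464716e-04],
       [-2.53653038e-04,  2.45945248e-01, -9.69283690e-01,
        -1.70191473e-01],
       [ 0.00000000e+00,  0.00000000e+00,  0.00000000e+00,
         1.00000000e+00]])}
red [546.31 101.02] [530  87  34  28 760] [0.484  0.4481 0.07  ]
red [301.51 161.84] [ 279  139   46   46 1599] [0.4699 0.1103 0.07  ]
green [338.02 210.44] [326 199  24  24 342] [0.5498 0.1394 0.0715]
4.2583 [ 6.91733971e+00  1.56703324e+01  8.68719779e+01  5.44279236e-03
  7.74565784e+01 -6.64431071e+01]
```

View pics/w0.png

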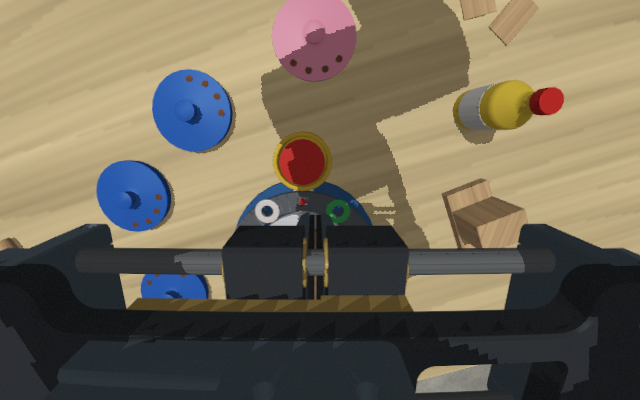

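Glue and its cap are at (500,105), the pad at (301,162), the green ring at (338,210). Measured pad-to-green distance is 84.8 mm against the required 84.7, so th = 163.5° and the axis is about (0.6208, 0.0672). I'll press now.

Run:
```python
from h import *
A=np.array([.6208,.0672]);th=np.deg2rad(163.5)
def pos(t,z): return [A[0]+.155*np.cos(t),A[1]+.155*np.sin(t),z]
ctrl.goto(pos(th,.16),R(th))
ctrl.move_l(pos(th,.085),vel=.1)
print(ctrl.move_l(pos(th,.060),vel=.03,contact_N=2),ctrl.current_tool_pos(),ctrl.current_contact_force())
for z in(.060,.0555,.0545):
    ctrl.move_l(pos(th,z),vel=.03);print(z,ctrl.current_tool_pos(),ctrl.current_contact_force())
ctrl.sleep(.15);print(ctrl.current_t())
for d in range(5,31,5):
    t=th-np.deg2rad(d);ctrl.move_l(pos(t,.0545),vel=.05,ori=R(t));print(d,ctrl.current_contact_force().round(2))
print(ctrl.current_tool_pos(),pos(t,.0545),ctrl.current_t())
cv2.imwrite("pics/top1.png",ctrl.read_camera("top"))
look("w1")
```

```text
True [0.47211591 0.11121173 0.06796047] [ 0.66955317 -0.19360221  3.49734311]
0.06 [0.47213768 0.11120696 0.05995115] [-1.38908135  0.56143872  5.99176797]
0.0555 [0.47211282 0.111235   0.05549966] [-1.47915078 -0.5299819   8.46258975]
0.0545 [0.4721488  0.11123282 0.05459814] [-2.53143975  0.6272268   8.17411836]
7.4333
5 [-0.96  1.54  8.52]
10 [-0.47  0.48  8.54]
15 [0.79 0.06 9.06]
20 [ 1.23 -0.4   8.45]
25 [ 1.27 -0.37  7.86]
30 [ 1.52 -0.58  8.75]
[0.51501109 0.17985218 0.05482443] [np.float64(0.5141050407674681), np.float64(0.17963302750690457), 0.0545] 9.9333
red [313.11 208.25] [ 268  188   91   61 2182] [0.4966 0.1965 0.07  ]
```

View pics/w1.png

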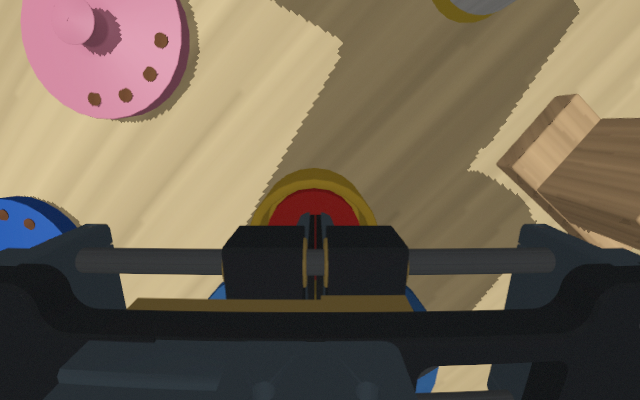

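The cup spans columns 253–377, centred on the fingers at 315, so there was no slip. Releasing straight up, then checking.

Run:
```python
from h import *
p=ctrl.current_tool_pos()
for z in(.060,.066,.07,.08):
    ctrl.move_l([.5141,.1796,z],vel=.03);print(z,ctrl.current_contact_force().round(2))
ctrl.move_l([.5141,.1796,.25],vel=.2)
ctrl.goto([.50,.12,.30],R(np.deg2rad(163.5)))
look("w2")
n="top";im=ctrl.read_camera(n);q=ctrl.camera_params(n)
for nm,f,z in(("red",red,.07),("green",green,.0715)):
    for c,s in blobs(f(im),4):print(nm,c,s,plane(q,q["pose"],c,z).round(4))
im=cv2.imread("pics/w2.png");cv2.imwrite("pics/w2c.png",cv2.resize(im[130:250,230:400],None,fx=4.5,fy=4.5,interpolation=cv2.INTER_CUBIC))
s=ctrl.read_camera("scene");cv2.imwrite("pics/s2c.png",cv2.resize(s[170:290,280:420],None,fx=4.9,fy=4.9,interpolation=cv2.INTER_CUBIC))
print(ctrl.current_t())
```

```text
0.06 [ 1.59 -1.05  6.11]
0.066 [ 2.86 -2.77  4.16]
0.07 [0.36 0.07 2.79]
0.08 [ 0.16 -0.06 -0.24]
red [533.66 102.54] [518  90  32  26 665] [0.4832 0.4442 0.07  ]
red [356.43 174.74] [ 336  154   42   43 1414] [0.5116 0.1784 0.07  ]
green [337.13 207.29] [326 196  23  23 319] [0.5501 0.1387 0.0715]
red [149.02 200.88] [146 196   7  12  58] [0.4912 0.4174 0.07  ]
13.3083
```

View pics/w2c.png

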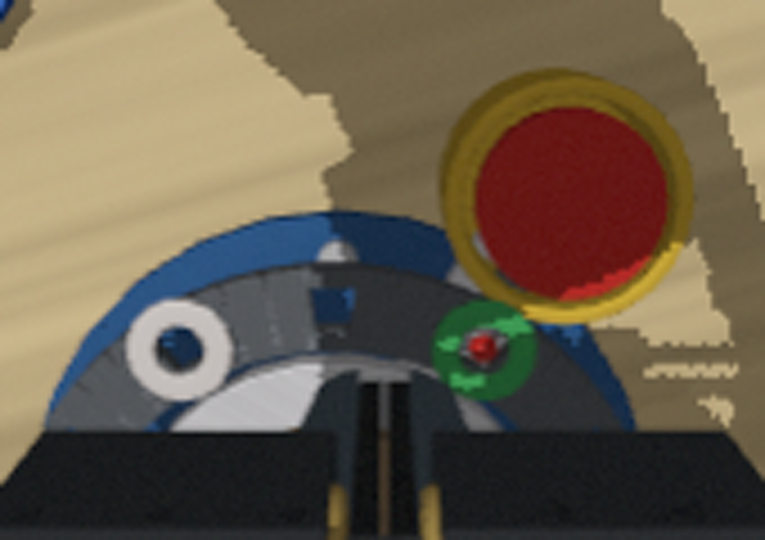

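View pics/s2c.png

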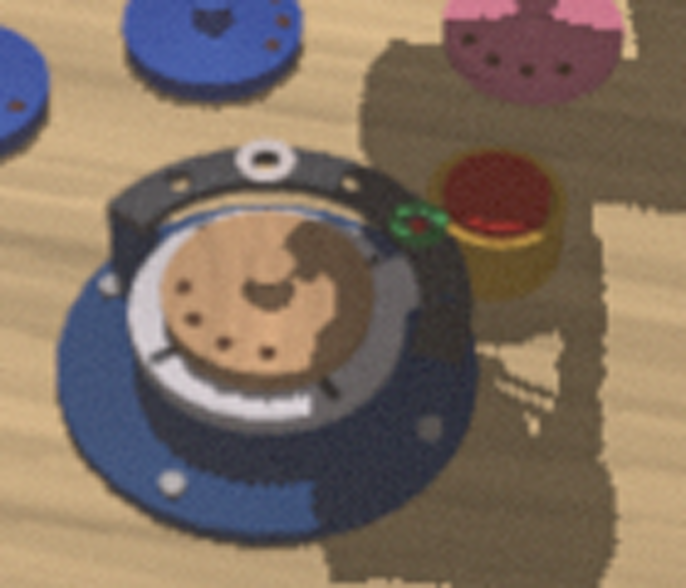

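The pin stands in the centre of the green ring: wrist crop pin at (482,347), ring at (484,350). The pad pushed on the fingers right up to z = 0.07 with 2.8 N, so it is fully up. The blank is still centred and the arm is clear, so I'm handing in.

```bash
python3 -c "
from bench import ctrl
print(ctrl.sign_off())"
```

```text
the job is handed in; nothing more can be done
None
```

The table is turned to the green-ringed hole, the pin is fully up in it, the lid blank still looks centred, and the job is handed in at about 13.3 s of robot time; the sign-off returned no verdict.

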